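# Flip the magnifier over a relay

### The job

Set the loose relay, pins still up, into the nest of the inspection stand so that it sits flat on the nest floor and let go of it; then tip the stand's magnifier by its orange tab out of its dust cover and past its snap point, so that it springs over to the front and rests level above the relay. The stand is delicate: never press or pull on it with more than 20 N (touch it slowly), and leave the other things on the desk where they are.

Things in the scene. Friction and masses are not known exactly. Their poses are not given: they have to be found in the camera images.
- relay_center (a point): Loose plug-in relay, pins up: nickelled housing 20 (its x) x 30 (its y) x 15 high; flange 24x36x2 at its foot; two thin ears (16 wide, 12 to 14 above its foot) make it 45 long in y; fine pins on top to 29 high. Point: centre of the housing, 7.5 above its underside; z up. Grip across the 20, on the +x and -x sides. About 35 g.
- stand: Inspection stand, fixed to the table: grey base plate 225x110x14 (x from -155 to +70). Origin on the table right under the lens hinge (hinge line at x=0, parallel to y), z up; -x is its front with the nest, +x its back. A dark column at x=+20 carries the head: hinge block, magnifier flap and, behind the parked flap, a grey dust cover topped by a flat finger shelf.
- column (a point): Top of the fixed column, 92 above the table, 20 behind the hinge. The head telescopes in it; its focus height was clamped by hand and is NOT measured: the hinge line may be anywhere from 112 to 168 above the table, and the shelf and flap with it. It must be found by feel or sight.
- shelf_below (a point): Point at table height straight below the middle of the grey finger shelf, axes as the stand's. Shelf: level, 54 (x) x 74 (y), top 106 above the hinge line, so 218 to 274 above the table; sprung: gives from 2 N on, 1 N per mm, rigid after 5 mm. The parked magnifier is in front; only its orange tab's last 11 stand up past the shelf; below, the dust cover bars a pull from behind.
- nest (a point): Centre of the floor of the nest on the stand's base, 90 in front of the hinge, 16 above the table; axes as the stand's. Shallow black-walled pocket 29 (x) x 41 (y) inside, walls 4 high and 6 thick. The relay's flange drops in with its x along the stand's x, either way round; its ears stay above the walls.
- flap (a joint): Magnifier flap (lens 66 across; orange tab 26 wide, 6 thick, tip 125 from the hinge). 0: parked, leaning back 0.35 rad; the tab's back is 33 in front of shelf_below at shelf level, 29 at its tip. Grows tipping to the front; 1.92: level over the nest. An over-centre spring: 3 to 5 N at the tab at first, nil at the snap point near 0.65, then it runs to the front stop by itself in under 1 s.
- note_pad: yellow sticky-note block 70x70x17, bystander; origin under its centre.
- tea_mug: white mug, red inside, 83x113x93, bystander; origin under its centre.
- marker_blue: white marker pen with blue cap, 129 long, bystander; origin under its centre.
- filter: light metal filter block with a row of brass trimmers, 28x72x23, bystander; origin under its centre.
- solder_tin: round red tin, 64 across, 24 high, bystander; origin under its centre.

How it is judged:
By the outcome, as a careful person would: the job done as asked, in the order asked, and still so for the second after the job is handed in, with the robot touching nothing.
It also fails if it takes over 69 s, if anything falls off the work surface, if the arm or the gripper's body presses on something with over 40 N, if the wrist force passes 120 N, or if a joint passes its speed limit or range.

### The arm

A 6-joint arm with a two-finger parallel gripper is mounted at the origin on the work surface; the furniture and walls round the work are solid. World frame = base frame: x ahead of the robot, y to its left, z up, the work surface at z = 0. Lengths are in mm, angles in rad, forces in N, time in s.
With the tool pointing down it reaches from about 325 to 900 mm from the base axis. Payload 6.1 kg.
Tool frame: the origin (TCP) lies at the very end of the fingers, on their centre line; the grasp point (between the pads) lies 19 mm behind it (manip.pinch_z is the distance from the TCP to the grasp point, in mm); z points along the fingers, y is the line along which they close (so a half turn about z gives the same grasp; the last joint's range is limited). The gripper opens to 85 mm and grips with 20 to 120 N. Pads are 22 mm wide; open, the fingers measure 114 mm over their backs; the gripper's body (76 mm by 85 mm) begins 54 mm behind the grasp point. The pads swing forward as they close: fully open they stand 13 mm farther back than shut.
Start: joints at [-1.339, 0.22, 1.526, -0, 1.395, -0.126], TCP at [218.877, -585.413, 231.3] pointing down, gripper open.
Joint ranges: [-2.98, 2.98], [-0.91, 2.08], [0.09, 2.57], [-1.24, 4.39], [0.2, 2.65], [-2.68, 2.68]. Speed limits (rad/s): [2.57, 2.57, 3.01, 3.14, 3.14, 3.14].

### API

Orientations are given as a unit quaternion [x, y, z, w].
In Python, from plant import manip gives the robot as it stands.
- The arm moves only by the tool carry_out, never from a script. Its argument "targets" is a list of rows, each an object with "offset": the shift along the tool's x, y, z in m, a list of three; "angular": the turn, a rotation vector about the tool's x, y, z in degrees, a list of three; "claw": the opening, from -1 (shut) to 1 (fully open), so that 0 is half open. In form: [{"offset": [tx, ty, tz], "angular": [wx, wy, wz], "claw": claw}, ...]. A call has 1 to 5 rows; each row is the pose to reach, as a shift and turn from the pose commanded when the call began, along the tool's axes at that moment; what a row does not reach only later rows make up. A row lasts 1/10 s, in which the tool goes at most 50 mm and 8.59 degrees, less where a joint would pass 70% of its speed; a pose out of reach is approached as far as the arm can. A call with a gripper value outside its range is refused whole. The fingers move at their own pace and stop on an object; the grip force is fixed at half the most. Time passes only in rows, so rows that repeat a pose let the fingers close. It gives the time, the measured TCP pose, the force, the opening and the grip force at its end, in the units of the state.
- manip.sense(): the state, without advancing time (a new reading comes with each control period).
- manip.camera(name): name is "scene" or "top" or "wrist"; returns a dict with "color" (384x512x3 uint8, red, green, blue), "K" (3x3 intrinsics, pixels), "T" (4x4, takes a point from camera to world coordinates); the wrist camera has in their place "tool_from_camera" (4x4, takes a point from camera to tool coordinates, whose origin is the TCP and whose axes are the flange's). Camera axes: x right, y up, looking along -z (the intrinsics and any distortion apply to the point x, -y, -z); pixel columns grow to the right and rows downward; lengths in mm; the calibration is good to about 2 mm. A picture is of the moment at which its call begins: read the wrist's pose just before it. There is no depth.
- manip.finish_job(): hands the job in; it is judged then, once.
The state is a dict: "time_s": time; "joints": joint angles; "joint_vel": joint speeds; "tau": joint torques, N m; "position": TCP position; "eef_rot": TCP orientation; "ft_force": force on the tool from outside, world axes, zero at the start; "moment": the same for the moment, N m; "finger_gap": opening from 0.0 (shut) to 1.0 (fully open); "grip_force": force on a finger pad.
Only numpy, scipy, OpenCV 4.12 (cv2) and the standard library are available. Lean on these libraries where they do the work, as an engineer would, in place of code of your own. Each camera call takes 0.05 s, during which the arm holds its last target. There are 200 camera calls.

## Working session

There is one attempt and no reset: what is moved stays moved. The work goes in short steps, Python scripts to look and compute and a tool call to move; the robot and the scene stay as the last step left them, time stands still between calls to the robot, and variables do not carry over. Pictures are saved under pics/ and viewed, at most 10 in all, crops included, and the job is handed in when it is done.

Besides the shell and the picture viewer there is one more tool, called after "Request:" as a command line: name --argument value ..., lists and objects as JSON in quotes. carry_out: Moves the arm, as the interface text tells. Its arguments: {"type":"object","properties":{"targets":{"type":"array"}},"required":["targets"]}

```bash
ls; mkdir -p pics; python3 - <<'E'
from plant import manip
import cv2,numpy as np
for n in("scene","top"):
    c=manip.camera(n); cv2.imwrite(f"pics/{n}0.png",c["color"][:,:,::-1]); print(n,c["K"].tolist(),np.round(c["T"],3).tolist(),[k for k in c])
c=manip.camera("wrist");print(c["K"].tolist(),np.round(c["tool_from_camera"],3).tolist())
s=manip.sense();print(s)
E
```

```text
pics
scene [[498.11475248910926, 0.0, 254.5176295137211], [0.0, 498.11475248910926, 194.64342079419092], [0.0, 0.0, 1.0]] [[0.415, -0.604, 0.681, 1571.925], [0.91, 0.282, -0.304, -316.944], [-0.008, 0.746, 0.666, 1021.577], [0.0, 0.0, 0.0, 1.0]] ['color', 'K', 'T']
top [[470.8466967550114, 0.0, 249.03063715850695], [0.0, 470.8466967550114, 188.422353828474], [0.0, 0.0, 1.0]] [[0.015, 0.994, -0.109, 500.643], [-1.0, 0.016, 0.017, 85.643], [0.018, 0.108, 0.994, 1354.831], [0.0, 0.0, 0.0, 1.0]] ['color', 'K', 'T']
[[286.58213429587084, 0.0, 256.4008168005418], [0.0, 286.58213429587084, 192.17204796112304], [0.0, 0.0, 1.0]] [[0.0, 0.945, 0.327, 83.525], [1.0, -0.0, -0.001, -1.742], [-0.001, 0.327, -0.945, -143.046], [0.0, 0.0, 0.0, 1.0]]
{'time_s': 0.15, 'joints': array([-1.33910057e+00,  2.21027896e-01,  1.52732988e+00,  5.18000577e-06,
        1.39469674e+00, -1.26148209e-01]), 'joint_vel': array([-0.00015149, -0.00116645, -0.00215415,  0.00040049,  0.0014375 ,
        0.00071552]), 'tau': array([-1.53297708e-03, -4.97486329e+01, -3.89903069e+01, -4.69260522e-04,
        7.20839656e-03,  4.90136571e-06]), 'position': array([ 218.77474488, -584.97594936,  230.47088394]), 'eef_rot': array([ 9.84035936e-01,  1.77968373e-01, -3.60099389e-05, -7.30046350e-04]), 'ft_force': array([-0.73372272, -0.32032699,  0.48648188]), 'moment': array([ 0.0463413 ,  0.01106468, -0.01321172]), 'grip_force': 0.0, 'finger_gap': 0.9961465264902672}
```

View pics/top0.png

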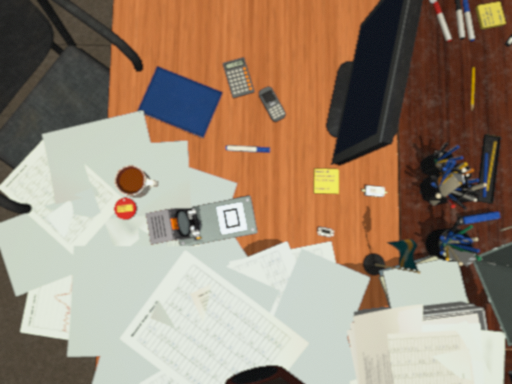

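View pics/scene0.png

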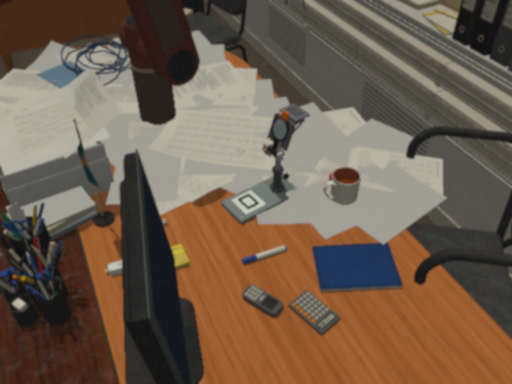

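The top view shows the stand, with its nest at about (232,218) and its front facing image right (world -y). The relay looks to be at (326,231) and the filter at (375,190). The scene view shows the parked flap and head at about (285,125). Next I'll zoom in.

```bash
cat > h.py <<'E'
import numpy as np,cv2
from plant import manip
from scipy.spatial.transform import Rotation as R
def ray(c,px):
    K,T=c["K"],c["T"]; d=np.array([(px[0]-K[0,2])/K[0,0],-(px[1]-K[1,2])/K[1,1],-1.])
    return T[:3,3],T[:3,:3]@d
def plane(c,px,z):
    o,d=ray(c,px); return o+d*(z-o[2])/d[2]
def wristT(c,s):
    W=np.eye(4);W[:3,:3]=R.from_quat(s["eef_rot"]).as_matrix();W[:3,3]=s["position"];c["T"]=W@c["tool_from_camera"];return c
def proj(c,p):
    q=np.linalg.inv(c["T"])@np.append(p,1);K=c["K"];return np.array([K[0,2]+K[0,0]*q[0]/-q[2],K[1,2]-K[1,1]*q[1]/-q[2]])
def tri(a,pa,b,pb):
    o1,d1=ray(a,pa);o2,d2=ray(b,pb);t=np.linalg.lstsq(np.c_[d1,-d2],o2-o1,rcond=None)[0]
    return (o1+d1*t[0]+o2+d2*t[1])/2,np.linalg.norm(o1+d1*t[0]-o2-d2*t[1])
def rel(s,p):  # world target -> tool offset m
    return R.from_quat(s["eef_rot"]).inv().apply(np.array(p)-s["position"])/1000
E
python3 - <<'E'
from h import *
c=manip.camera("top");im=c["color"][:,:,::-1]
cr=cv2.resize(im[165:260,110:260],None,fx=5,fy=5,interpolation=cv2.INTER_CUBIC)
s=manip.camera("scene")["color"][95:225,215:305,::-1]
r=cv2.resize(im[215:245,305:345],None,fx=6,fy=5,interpolation=cv2.INTER_CUBIC)
out=np.zeros((600,800,3),np.uint8);out[:475,:750]=cr[:475,:750]
cv2.imwrite("pics/ctop.png",cr)
s=cv2.resize(s,None,fx=4,fy=4,interpolation=cv2.INTER_CUBIC);o=np.zeros((520,620,3),np.uint8);o[:520,:360]=s;o[:150,370:610]=r;cv2.imwrite("pics/cscene.png",o)
for p,z in(((232,218),16),((326,231),14),((375,190),23),((327,181),17),((132,180),90)): print(p,plane(c,p,z).round(1))
E
```

```text
(232, 218) [561.8 110.2  16. ]
(326, 231) [ 529.1 -157.8   14. ]
(375, 190) [ 647.8 -297.1   23. ]
(327, 181) [ 672.1 -160.6   17. ]
(132, 180) [656.6 380.1  90. ]
```

View pics/ctop.png

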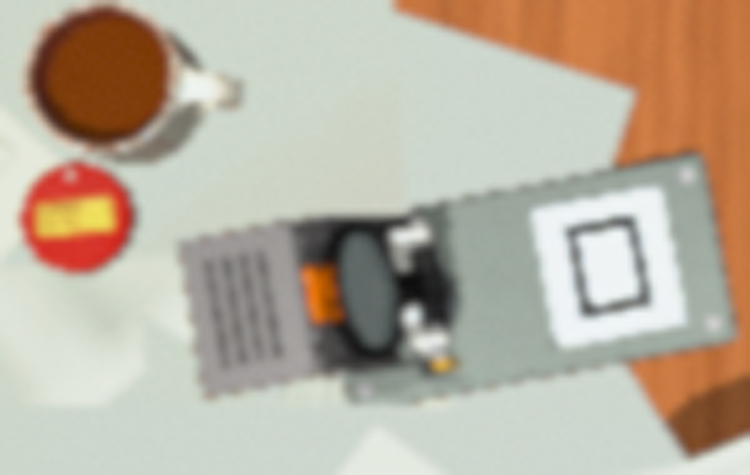

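View pics/cscene.png

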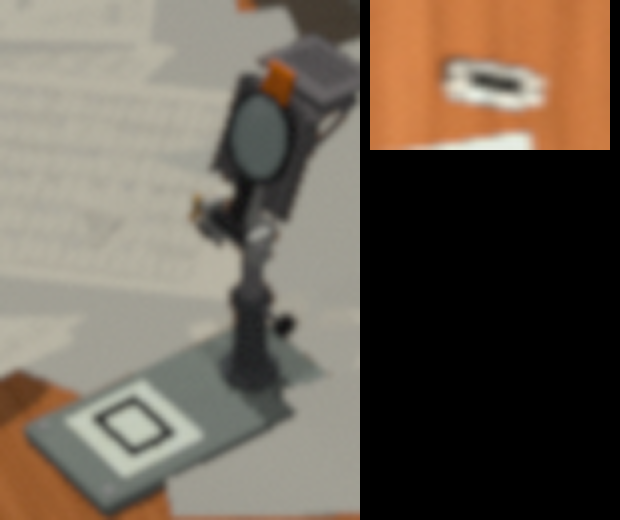

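The crops show the nest square at about (232,218) in the top image. The orange tab stands in front of the grey shelf, and the relay is at (326,231). The standing flag is close to my straight path, so I'll check its height first.

```bash
python3 - <<'E'
from h import *
a=manip.camera("top");b=manip.camera("scene")
print("base",plane(a,(374,264),0),plane(b,(103,218),0))
for pa in((398,240),(412,240),(412,265)): print(tri(a,pa,b,(75,120)))
print("tray",tri(a,(350,320),b,(110,185)))
print("monitor top", tri(a,(385,0),b,(128,155)),plane(a,(340,163),0))
# shelf corners
for pa,pb in(((110+182/5,165+242/5),(215+357/4,95+70/4)),((110+290/5,165+225/5),(215+308/4,95+112/4)),((110+206/5,165+396/5),(215+310/4,95+38/4))): print("shelf",tri(a,pa,b,pb))
print("nest",tri(a,(231.4,217.8),b,(215+134/4,95+424/4)),plane(a,(231.4,217.8),20),plane(b,(215+134/4,95+424/4),20))
for p in((697,152),(737,338)): print(plane(a,(110+p[0]/5,165+p[1]/5),14))
E
```

```text
base [ 437.41990114 -297.7114931     0.        ] [ 434.18810397 -295.81874923    0.        ]
(array([ 499.83158024, -271.25613989,  367.86074646]), np.float64(51.06885478772267))
(array([ 502.83274159, -284.14754031,  375.17370369]), np.float64(23.83701930013262))
(array([ 450.98189384, -287.94606748,  346.44407747]), np.float64(13.3615901479487))
tray (array([ 275.53950865, -237.76047134,  -17.78450043]), np.float64(12.532773153704676))
monitor top (array([ 932.85394723, -207.48049613,  545.22471893]), np.float64(73.3879069663651)) [ 727.98106947 -202.04690582    0.        ]
shelf (array([555.53868367, 296.7513236 , 272.22626015]), np.float64(10.391301486726597))
shelf (array([565.82636586, 251.89070125, 256.07086978]), np.float64(6.773881017477176))
shelf (array([487.66290316, 290.40205843, 260.61142577]), np.float64(0.3175897194436006))
nest (array([562.84349463, 113.09479105,  15.90048535]), np.float64(2.627561359557064)) [562.17520526 111.79039855  20.        ] [567.38623229 112.57962319  20.        ]
[627.25319143  61.64228518  14.        ]
[521.64292383  37.41318678  14.        ]
```

Request:
carry_out --targets '[{"offset":[0.02,-0.04,-0.03],"angular":[0,0,-8],"claw":1},{"offset":[0.04,-0.085,-0.05],"angular":[0,0,-16],"claw":1},{"offset":[0.062,-0.13,-0.06],"angular":[0,0,-24],"claw":1},{"offset":[0.084,-0.176,-0.07],"angular":[0,0,-32],"claw":1},{"offset":[0.105,-0.222,-0.07],"angular":[0,0,-40],"claw":1}]'

```text
time_s: 0.85
position: [238.9, -349.7, 302.4]
eef_rot: [0.863, 0.506, -0.0, 0.001]
ft_force: [0.8, 1.2, 0.6]
finger_gap: 1.002
grip_force: 0.0
```

```bash
python3 - <<'E'
from h import *
s=manip.sense();M=R.from_quat(s["eef_rot"]).as_matrix();print(s["time_s"],s["position"],M.round(3).tolist(),s["joints"].round(2))
for p in((340,-180,280),(440,-165,220),(515,-150,150)):print(rel(s,p).round(3))
E
```

```text
0.85 [ 238.92834678 -349.74620671  302.39978506] [[0.488, 0.873, 0.001], [0.873, -0.488, -0.002], [-0.001, 0.002, -1.0]] [-1.16 -0.32  1.92  0.    1.55 -0.65]
[0.198 0.005 0.022]
[0.259 0.085 0.082]
[0.309 0.143 0.152]
```

Request:
carry_out --targets '[{"offset":[0.05,0.0,0.005],"angular":[0,0,-6],"claw":1},{"offset":[0.1,0.002,0.01],"angular":[0,0,-12],"claw":1},{"offset":[0.148,0.004,0.015],"angular":[0,0,-18],"claw":1},{"offset":[0.19,0.006,0.022],"angular":[0,0,-21],"claw":1},{"offset":[0.22,0.035,0.045],"angular":[0,0,-21],"claw":1}]'

```text
time_s: 1.35
position: [379.1, -174.8, 259.0]
eef_rot: [0.757, 0.654, 0.001, 0.003]
ft_force: [0.8, -1.6, 0.9]
finger_gap: 0.998
grip_force: 0.0
```

```bash
python3 - <<'E'
from h import *
s=manip.sense();M=R.from_quat(s["eef_rot"]).as_matrix();print(s["time_s"],s["position"],M.round(3).tolist(),s["joints"].round(2))
for p in((515,-150,150),):print(rel(s,p).round(3))
E
```

```text
1.35 [ 379.073575   -174.84671052  258.97106667] [[0.145, 0.989, 0.006], [0.989, -0.145, -0.004], [-0.003, 0.006, -1.0]] [-0.62 -0.33  2.    0.    1.46 -0.48]
[0.045 0.13  0.11 ]
```

Request:
carry_out --targets '[{"offset":[0.01,0.035,0.03],"angular":[0,0,0],"claw":1},{"offset":[0.02,0.07,0.06],"angular":[0,0,0],"claw":1},{"offset":[0.03,0.1,0.09],"angular":[0,0,0],"claw":1},{"offset":[0.04,0.125,0.105],"angular":[0,0,0],"claw":1},{"offset":[0.04,0.125,0.105],"angular":[0,0,0],"claw":1}]'

```text
time_s: 1.85
position: [507.4, -153.9, 147.6]
eef_rot: [0.757, 0.653, -0.001, -0.002]
ft_force: [-0.3, 0.2, -0.4]
finger_gap: 1.002
grip_force: 0.0
```

```bash
python3 - <<'E'
from h import *
s=manip.sense();c=wristT(manip.camera("wrist"),s);np.save("pics/w1.npy",c,allow_pickle=True)
print(s["time_s"],s["position"],R.from_quat(s["eef_rot"]).as_matrix().round(3).tolist())
im=c["color"][:,:,::-1];p=proj(c,(529,-158,8));print(p)
cv2.imwrite("pics/w1.png",im)
E
```

```text
1.85 [ 507.40466096 -153.90595365  147.56206903] [[0.146, 0.989, -0.004], [0.989, -0.146, 0.003], [0.002, -0.005, -1.0]]
[279.70257348 181.80801273]
```

View pics/w1.png

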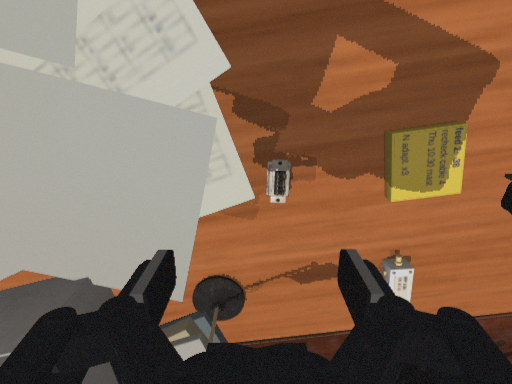

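The wrist view shows the relay, pins up, at about (279,181), with ears at (281,162) and (278,200). The note pad, filter and flag are clear of it.

```bash
python3 - <<'E'
from h import *
c=np.load("pics/w1.npy",allow_pickle=True).item()
im=c["color"];hsv=cv2.cvtColor(im,cv2.COLOR_RGB2HSV)
m=np.zeros(im.shape[:2],np.uint8);m[150:214,255:305]=((hsv[...,1]<95))[150:214,255:305]*255
n,l,st,ce=cv2.connectedComponentsWithStats(m);i=1+np.argmax(st[1:,4]);print(st[i],ce[i])
for r in range(155,208,2): 
    x=np.where(l[r]==i)[0]; print(r,(x.min(),x.max(),len(x)) if len(x) else None,end=' ')
cv2.imwrite("pics/r1.png",cv2.resize(im[150:214,250:310,::-1],None,fx=9,fy=9,interpolation=cv2.INTER_NEAREST))
E
```

```text
[266 160  25  43 925] [277.80432432 180.01081081]
155 None 157 None 159 None 161 (np.int64(268), np.int64(288), 21) 163 (np.int64(267), np.int64(290), 24) 165 (np.int64(267), np.int64(290), 24) 167 (np.int64(267), np.int64(290), 24) 169 (np.int64(267), np.int64(289), 23) 171 (np.int64(267), np.int64(289), 23) 173 (np.int64(267), np.int64(289), 23) 175 (np.int64(267), np.int64(289), 23) 177 (np.int64(267), np.int64(289), 23) 179 (np.int64(267), np.int64(289), 23) 181 (np.int64(267), np.int64(289), 23) 183 (np.int64(267), np.int64(288), 22) 185 (np.int64(266), np.int64(288), 23) 187 (np.int64(266), np.int64(288), 22) 189 (np.int64(266), np.int64(288), 23) 191 (np.int64(266), np.int64(288), 23) 193 (np.int64(266), np.int64(288), 22) 195 (np.int64(269), np.int64(287), 19) 197 (np.int64(270), np.int64(285), 16) 199 (np.int64(270), np.int64(285), 16) 201 (np.int64(270), np.int64(285), 16) 203 None 205 None 207 None
```

View pics/r1.png

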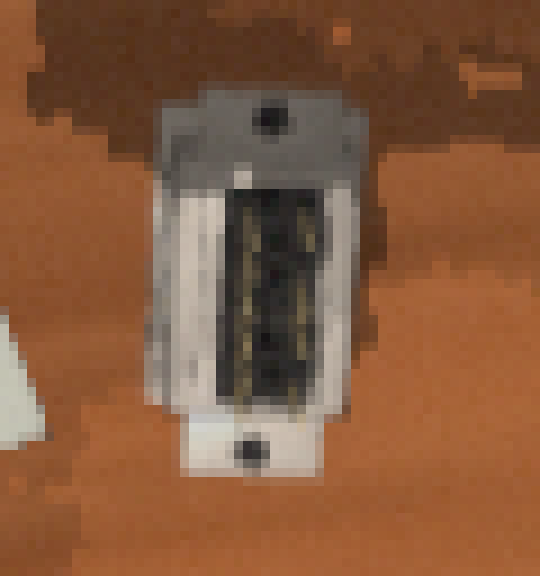

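The crop shows the ear holes at image (279.6,162.7) and (277.4,199.7), with the lower ear centred on its hole.

```bash
python3 - <<'E'
from h import *
c=np.load("pics/w1.npy",allow_pickle=True).item()
A=plane(c,(279.6,162.7),14);B=plane(c,(277.4,199.7),14);m=(A+B)/2;d=A-B
print(A,B,m,np.linalg.norm(d),"psi",np.degrees(np.arctan2(d[1],d[0])))
print("flange",plane(c,(266,185),2),plane(c,(290.,185),2))
s=manip.sense();M=R.from_quat(s["eef_rot"]).as_matrix();print(s["position"],np.degrees(np.arctan2(M[1,0],M[0,0])))
for z in (40,6.5):print(rel(s,(m[0],m[1],z)).round(4))
E
```

```text
[ 531.03531544 -136.55727648   14.        ] [ 524.14346313 -174.90970668   14.        ] [ 527.58938929 -155.73349158   14.        ] 38.96673620625522 psi 79.81279135150568
flange [ 514.47181621 -161.29007741    2.        ] [ 539.54999476 -164.94162756    2.        ]
[ 506.78522907 -154.61212289  149.14977015] 81.60420746609472
[0.0018 0.0211 0.1091]
[0.0018 0.0213 0.1426]
```

Request:
carry_out --targets '[{"offset":[0.002,0.021,0.035],"angular":[0,0,1.8],"claw":0.2},{"offset":[0.002,0.021,0.07],"angular":[0,0,1.8],"claw":0.2},{"offset":[0.002,0.021,0.1],"angular":[0,0,1.8],"claw":0.2},{"offset":[0.002,0.021,0.108],"angular":[0,0,1.8],"claw":0.2},{"offset":[0.002,0.021,0.108],"angular":[0,0,1.8],"claw":0.2}]'

```text
time_s: 2.4
position: [527.1, -156.8, 42.9]
eef_rot: [0.768, 0.641, -0.0, -0.001]
ft_force: [-0.0, 0.3, 0.3]
finger_gap: 0.602
grip_force: 0.0
```

```bash
python3 - <<'E'
from h import *
s=manip.sense();M=R.from_quat(s["eef_rot"]).as_matrix();print(s["position"],np.degrees(np.arctan2(M[1,0],M[0,0])),M[2].round(3),s["finger_gap"])
print(rel(s,(527.6,-155.7,6.5)).round(4))
E
```

```text
[ 527.09541192 -156.83168505   42.94318269] 79.67025715327627 [ 0.    -0.002 -1.   ] 0.6017535386926405
[0.0012 0.0004 0.0364]
```

Request:
carry_out --targets '[{"offset":[0.001,0,0.015],"angular":[0,0,0],"claw":0.1},{"offset":[0.001,0,0.028],"angular":[0,0,0],"claw":0},{"offset":[0.001,0,0.036],"angular":[0,0,0],"claw":0},{"offset":[0.001,0,0.036],"angular":[0,0,0],"claw":0},{"offset":[0.001,0,0.036],"angular":[0,0,0],"claw":-0.2}]'

```text
time_s: 2.9
position: [528.3, -155.7, 6.9]
eef_rot: [0.768, 0.641, -0.0, -0.0]
ft_force: [-0.4, -0.1, -0.3]
finger_gap: 0.402
grip_force: 0.0
```

Request:
carry_out --targets '[{"offset":[0,0,0],"angular":[0,0,0],"claw":-0.4},{"offset":[0,0,0],"angular":[0,0,0],"claw":-0.7},{"offset":[0,0,0],"angular":[0,0,0],"claw":-0.7},{"offset":[0,0,0],"angular":[0,0,0],"claw":-0.7},{"offset":[0,0,0],"angular":[0,0,0],"claw":-0.7}]'

```text
time_s: 3.4
position: [529.0, -156.0, 7.8]
eef_rot: [0.768, 0.641, 0.0, 0.001]
ft_force: [0.3, -0.3, 5.2]
finger_gap: 0.225
grip_force: 59.3
```

Request:
carry_out --targets '[{"offset":[0,0,-0.02],"angular":[0,0,0],"claw":-0.7},{"offset":[0,0,-0.06],"angular":[0,0,0],"claw":-0.7},{"offset":[0.01,0,-0.1],"angular":[0,0,5],"claw":-0.7},{"offset":[0.045,-0.002,-0.12],"angular":[0,0,12],"claw":-0.7},{"offset":[0.09,-0.005,-0.13],"angular":[0,0,20],"claw":-0.7}]'

```text
time_s: 3.9
position: [541.0, -67.4, 139.8]
eef_rot: [0.869, 0.495, 0.002, 0.002]
ft_force: [1.5, 0.5, -1.7]
finger_gap: 0.217
grip_force: 58.8
```

```bash
python3 - <<'E'
from h import *
s=manip.sense();M=R.from_quat(s["eef_rot"]).as_matrix();print(s["position"],np.degrees(np.arctan2(M[1,0],M[0,0])),M[2].round(3),s["finger_gap"],s["joints"].round(2))
print(rel(s,(562,112,135)).round(4))
E
```

```text
[540.98110108 -67.44367809 139.78909133] 59.292197182528575 [ 0.001  0.005 -1.   ] 0.21705473882866175 [-0.27  0.11  1.83 -0.    1.2   0.27]
[ 0.165  -0.0736  0.0046]
```

Request:
carry_out --targets '[{"offset":[0.04,-0.018,0],"angular":[0,0,8],"claw":-0.7},{"offset":[0.08,-0.036,0],"angular":[0,0,16.5],"claw":-0.7},{"offset":[0.12,-0.054,0],"angular":[0,0,25],"claw":-0.7},{"offset":[0.15,-0.068,0],"angular":[0,0,33],"claw":-0.7},{"offset":[0.165,-0.074,0],"angular":[0,0,41],"claw":-0.7}]'

```text
time_s: 4.4
position: [557.9, 116.3, 136.4]
eef_rot: [0.987, 0.161, -0.0, -0.0]
ft_force: [-1.2, -1.2, 0.2]
finger_gap: 0.223
grip_force: 58.8
```

Request:
carry_out --targets '[{"offset":[0,0,0],"angular":[0,0,7],"claw":-0.7},{"offset":[0,0,0],"angular":[0,0,7],"claw":-0.7},{"offset":[0,0,0],"angular":[0,0,7],"claw":-0.7}]'

```text
time_s: 4.7
position: [558.2, 113.0, 136.5]
eef_rot: [0.995, 0.104, -0.0, 0.0]
ft_force: [0.6, -0.1, -1.0]
finger_gap: 0.22
grip_force: 58.8
```

```bash
python3 - <<'E'
from h import *
s=manip.sense();c=wristT(manip.camera("wrist"),s);np.save("pics/w2.npy",c,allow_pickle=True)
M=R.from_quat(s["eef_rot"]).as_matrix();print(s["time_s"],s["position"],np.degrees(np.arctan2(M[1,0],M[0,0])),M[2].round(3),s["joints"].round(2))
im=c["color"][:,:,::-1]
cv2.imwrite("pics/w2.png",cv2.resize(im,(800,600),interpolation=cv2.INTER_NEAREST))
E
```

```text
4.7 [558.23811599 113.04398979 136.45648832] 11.955194776873773 [-0.001 -0.    -1.   ] [ 0.06  0.18  1.76 -0.    1.2   1.42]
```

View pics/w2.png

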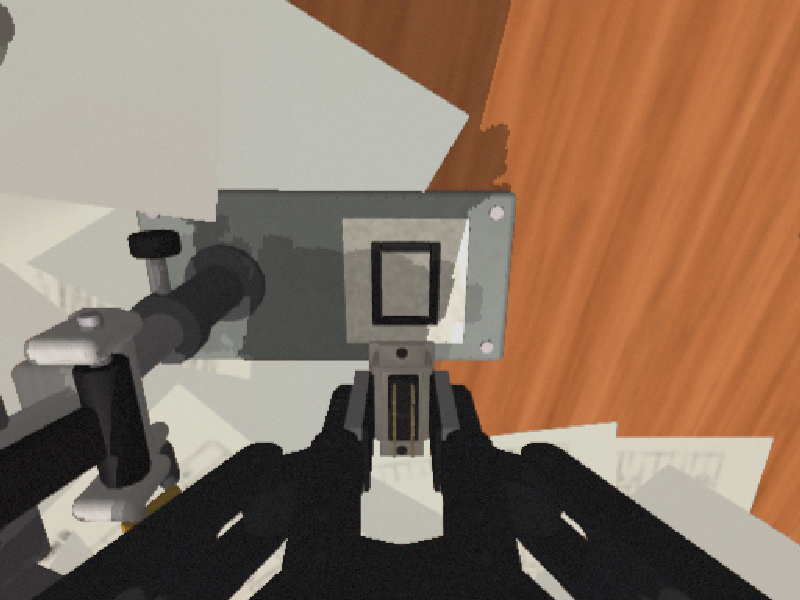

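The view shows the held relay, with ear holes at (402,352) and (402,449) at 800 scale. The nest's black frame spans about (372..440, 242..325), with the column and head to the left.

```bash
python3 - <<'E'
from h import *
c=np.load("pics/w2.npy",allow_pickle=True).item()
g=cv2.cvtColor(c["color"],cv2.COLOR_RGB2GRAY)
m=np.zeros_like(g);m[148:216,230:290]=(g[148:216,230:290]<55)*255
n,l,st,ce=cv2.connectedComponentsWithStats(m);i=1+np.argmax(st[1:,4]);print(st[i])
cs,h=cv2.findContours((l==i).astype(np.uint8),cv2.RETR_CCOMP,cv2.CHAIN_APPROX_NONE)
for k,q in enumerate(cs):
    if cv2.contourArea(q)<200: continue
    P=np.array([plane(c,p,20)[:2] for p in q[:,0]],np.float32); r=cv2.minAreaRect(P);print("hole" if h[0][k][3]>=0 else "outer",np.round(r[0],1),np.round(r[1],1),r[2])
# held relay, tool frame
s=manip.sense();z=s["position"][2]+6.7
A=plane(c,(402*.64,352*.64),z);B=plane(c,(402*.64,449*.64),z);m_=(A+B)/2;d=A-B
print("relay",m_,np.linalg.norm(d),np.degrees(np.arctan2(d[1],d[0])),"tool",rel(s,m_)*1000,s["position"])
# base plate front corner bolts z14
a=plane(c,(497*.64,213*.64),14);b=plane(c,(487*.64,347*.64),14);print(a,b,np.degrees(np.arctan2(*(a-b)[1::-1])))
E
```

```text
[237 155  44  53 973]
outer [562.2 113. ] [51.4 40.4] 11.967533111572266
hole [562.4 113. ] [43.7 30.8] 12.43891716003418
relay [556.45372251 113.64184027 143.24129616] 38.904287703449086 12.036646379138153 tool [-1.65401999 -1.21536639 -6.69884266] [558.31840852 112.79311372 136.54129616]
[614.3940188   68.38898593  14.        ] [529.70156151  50.84292318  14.        ] 11.704604366828775
```

Request:
carry_out --targets '[{"offset":[0.0055,0.0018,0.02],"angular":[0,0,0],"claw":-0.7},{"offset":[0.0055,0.0018,0.045],"angular":[0,0,0],"claw":-0.7},{"offset":[0.0055,0.0018,0.07],"angular":[0,0,0],"claw":-0.7},{"offset":[0.0055,0.0018,0.083],"angular":[0,0,0],"claw":-0.7},{"offset":[0.0055,0.0018,0.083],"angular":[0,0,0],"claw":-0.7}]'

```text
time_s: 5.25
position: [562.4, 111.9, 51.6]
eef_rot: [0.995, 0.103, -0.002, -0.0]
ft_force: [-0.1, 0.7, -0.3]
finger_gap: 0.218
grip_force: 58.8
```

```bash
python3 - <<'E'
from h import *
s=manip.sense();c=wristT(manip.camera("wrist"),s);np.save("pics/w3.npy",c,allow_pickle=True)
M=R.from_quat(s["eef_rot"]).as_matrix();print(s["time_s"],s["position"],np.degrees(np.arctan2(M[1,0],M[0,0])),M[2].round(3),s["joints"].round(2))
im=c["color"][:,:,::-1]
cv2.imwrite("pics/w3.png",cv2.resize(im[90:330,156:356],None,fx=2.5,fy=2.5,interpolation=cv2.INTER_NEAREST))
E
```

```text
5.25 [562.42667659 111.9053767   51.58138084] 11.78254713661764 [-0.005 -0.001 -1.   ] [ 0.06  0.3   1.79 -0.    1.05  1.42]
```

View pics/w3.png

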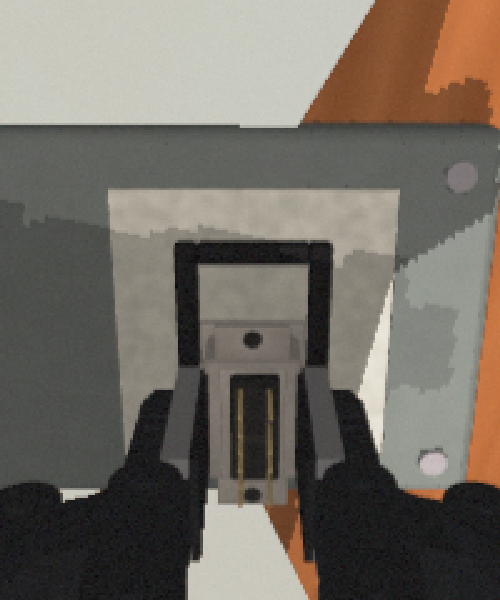

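The view shows the held relay centred between the walls: hole column 252.5, frame columns 175 to 332. The nest's far wall is at rows 242 to 264. I'll check the fore-aft error.

```bash
python3 - <<'E'
from h import *
c=np.load("pics/w3.npy",allow_pickle=True).item();s=manip.sense();rt=R.from_quat(s["eef_rot"])
g=cv2.cvtColor(c["color"],cv2.COLOR_RGB2GRAY)
print(g[180:205,250].tolist());print(g[210,220:295].tolist())
f=lambda u,v,z:(rel(s,plane(c,(156-.2+u/2.5,90-.2+v/2.5),z))*1000).round(1)
print("outer top z20",f(253,242,20),"inner",f(253,264,20))
print("L/R outer",f(175,300,20),f(332,300,20),"inner",f(198,300,20),f(308,300,20))
z=s["position"][2]+6.7
print("holes",f(252.5,340,z),f(252.5,495,z))
E
```

```text
[165, 166, 156, 134, 135, 119, 62, 22, 21, 29, 16, 29, 31, 16, 27, 66, 113, 132, 133, 130, 134, 132, 130, 129, 127]
[133, 133, 136, 134, 135, 131, 49, 28, 30, 30, 24, 25, 30, 32, 20, 65, 133, 136, 132, 132, 132, 132, 134, 130, 133, 133, 137, 135, 136, 137, 139, 137, 135, 131, 130, 130, 131, 130, 129, 129, 130, 131, 133, 133, 135, 133, 131, 131, 132, 133, 131, 131, 129, 129, 131, 130, 132, 133, 124, 18, 25, 25, 25, 23, 26, 20, 27, 43, 103, 132, 131, 131, 136, 132, 131]
outer top z20 [25.3 -1.1 33.2] inner [19.3 -1.1 33.2]
L/R outer [  9.2 -21.6  33.2] [ 9.3 19.7 33.2] inner [  9.3 -15.6  33.2] [ 9.3 13.4 33.2]
holes [17.  -1.3 -6.7] [-21.5  -1.3  -6.7]
```

Request:
carry_out --targets '[{"offset":[0.001,0.0002,0.006],"angular":[0,0,0],"claw":-0.7},{"offset":[0.001,0.0002,0.013],"angular":[0,0,0],"claw":-0.7},{"offset":[0.001,0.0002,0.019],"angular":[0,0,0],"claw":-0.7},{"offset":[0.001,0.0002,0.022],"angular":[0,0,0],"claw":-0.7},{"offset":[0.001,0.0002,0.023],"angular":[0,0,0],"claw":-0.7}]'

```text
time_s: 5.8
position: [565.0, 112.6, 30.4]
eef_rot: [0.995, 0.103, -0.0, -0.0]
ft_force: [-1.1, 0.6, -0.8]
finger_gap: 0.219
grip_force: 58.8
```

Request:
carry_out --targets '[{"offset":[0,0,0.0005],"angular":[0,0,0],"claw":-0.7},{"offset":[0,0,0.001],"angular":[0,0,0],"claw":-0.7},{"offset":[0,0,0.0015],"angular":[0,0,0],"claw":-0.7},{"offset":[0,0,0.002],"angular":[0,0,0],"claw":-0.7},{"offset":[0,0,0.0025],"angular":[0,0,0],"claw":-0.7}]'

```text
time_s: 6.3
position: [565.5, 112.6, 28.5]
eef_rot: [0.995, 0.102, 0.0, -0.0]
ft_force: [0.4, 1.7, -0.0]
finger_gap: 0.22
grip_force: 58.8
```

```bash
python3 - <<'E'
from h import *
s=manip.sense();c=wristT(manip.camera("wrist"),s);np.save("pics/w4.npy",c,allow_pickle=True)
print(s["position"],manip.sense()["position"])
g=cv2.cvtColor(c["color"],cv2.COLOR_RGB2GRAY)
f=lambda u,v,z:(rel(s,plane(c,(u,v),z))*1000).round(1)
print(g[195:300,257].tolist());print(g[222,212:302].tolist())
for v in range(195,240,5):print(v,f(257,v,20)[0],f(257,v,s["position"][2]+6.7)[0])
cv2.imwrite("pics/w4.png",cv2.resize(c["color"][170:320,176:336,::-1],None,fx=4,fy=4,interpolation=cv2.INTER_NEAREST))
E
```

```text
[565.48538251 112.55831667  28.49814491] [565.409872   112.52661369  28.39990123]
[131, 132, 131, 131, 133, 133, 136, 139, 118, 45, 22, 23, 28, 24, 28, 31, 26, 22, 28, 81, 133, 134, 124, 104, 94, 102, 113, 86, 35, 36, 34, 36, 38, 52, 89, 114, 117, 113, 109, 103, 106, 113, 109, 112, 81, 15, 27, 30, 37, 35, 32, 34, 33, 29, 37, 33, 34, 32, 37, 36, 31, 36, 34, 34, 35, 33, 28, 37, 33, 39, 40, 38, 34, 35, 32, 33, 30, 27, 37, 37, 30, 38, 34, 31, 34, 29, 64, 99, 114, 99, 51, 33, 35, 33, 36, 63, 108, 131, 132, 133, 133, 126, 107, 79, 78]
[135, 134, 137, 138, 140, 140, 138, 137, 138, 129, 44, 27, 29, 26, 28, 27, 25, 27, 25, 23, 64, 131, 132, 131, 114, 122, 122, 123, 119, 115, 119, 122, 118, 121, 118, 119, 122, 121, 120, 120, 122, 118, 107, 99, 84, 86, 102, 108, 116, 117, 116, 116, 114, 113, 112, 113, 110, 108, 107, 108, 105, 113, 114, 113, 110, 107, 134, 136, 137, 130, 17, 17, 24, 26, 22, 24, 22, 21, 21, 31, 89, 136, 134, 133, 135, 132, 132, 130, 131, 134]
195 29.2 34.6
200 26.2 31.9
205 23.2 29.2
210 20.1 26.4
215 17.0 23.6
220 13.8 20.8
225 10.6 17.9
230 7.4 15.0
235 4.2 12.1
```

View pics/w4.png

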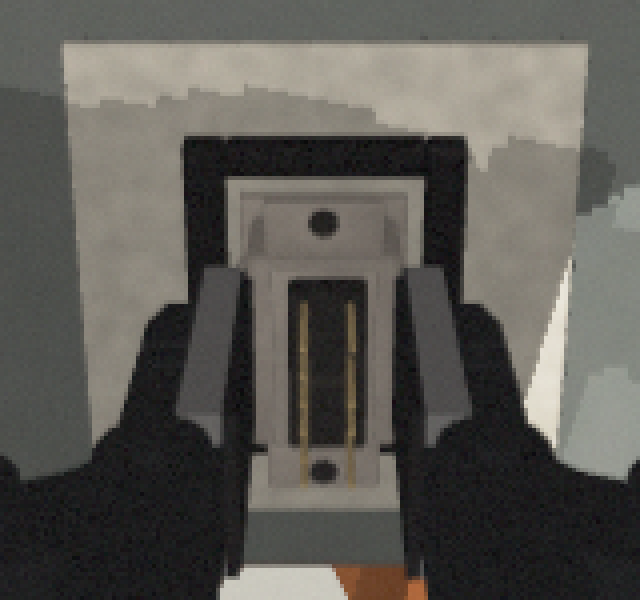

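The view shows the flange between the walls with even gaps left and right (crop 225/240 and 408/425). Fore-aft it is about 0.6 mm too far forward.

Request:
carry_out --targets '[{"offset":[-0.0006,0,0.001],"angular":[0,0,0],"claw":-0.7},{"offset":[-0.0006,0,0.002],"angular":[0,0,0],"claw":-0.7},{"offset":[-0.0006,0,0.0028],"angular":[0,0,0],"claw":-0.7},{"offset":[-0.0006,0,0.0034],"angular":[0,0,0],"claw":-0.7},{"offset":[-0.0006,0,0.004],"angular":[0,0,0],"claw":-0.7}]'

```text
time_s: 6.85
position: [564.8, 112.4, 24.3]
eef_rot: [0.995, 0.102, -0.0, 0.0]
ft_force: [0.4, 0.2, -0.4]
finger_gap: 0.221
grip_force: 58.8
```

Request:
carry_out --targets '[{"offset":[0,0,0.0003],"angular":[0,0,0],"claw":-0.7},{"offset":[0,0,0.0006],"angular":[0,0,0],"claw":-0.7},{"offset":[0,0,0.0009],"angular":[0,0,0],"claw":-0.7},{"offset":[0,0,0.0012],"angular":[0,0,0],"claw":-0.7},{"offset":[0,0,0.0012],"angular":[0,0,0],"claw":-0.7}]'

```text
time_s: 7.35
position: [564.8, 112.4, 23.8]
eef_rot: [0.995, 0.103, -0.0, 0.0]
ft_force: [-3.3, 0.7, 5.7]
finger_gap: 0.223
grip_force: 59.5
```

Request:
carry_out --targets '[{"offset":[0,0,-0.0002],"angular":[0,0,0],"claw":-0.5},{"offset":[0,0,-0.0002],"angular":[0,0,0],"claw":-0.4},{"offset":[0,0,-0.0002],"angular":[0,0,0],"claw":-0.3},{"offset":[0,0,-0.0002],"angular":[0,0,0],"claw":-0.2},{"offset":[0,0,-0.0002],"angular":[0,0,0],"claw":-0.2}]'

```text
time_s: 7.85
position: [564.7, 112.4, 23.3]
eef_rot: [0.995, 0.103, -0.0, -0.0]
ft_force: [1.1, 0.8, 0.5]
finger_gap: 0.403
grip_force: 0.0
```

Request:
carry_out --targets '[{"offset":[0,0,-0.005],"angular":[0,0,0],"claw":-0.2},{"offset":[0,0,-0.015],"angular":[0,0,0],"claw":-0.2},{"offset":[0,0,-0.035],"angular":[0,0,0],"claw":-0.2},{"offset":[0,0,-0.07],"angular":[0,0,0],"claw":-0.2},{"offset":[0,0,-0.11],"angular":[0,0,0],"claw":-0.2}]'

```text
time_s: 8.35
position: [563.8, 112.3, 134.1]
eef_rot: [0.995, 0.102, -0.001, -0.0]
ft_force: [0.8, -0.2, -0.1]
finger_gap: 0.401
grip_force: 0.0
```

```bash
python3 - <<'E'
from h import *
s=manip.sense();c=wristT(manip.camera("wrist"),s);np.save("pics/w5.npy",c,allow_pickle=True)
print(s["position"],proj(c,(562.5,113,16)))
p=proj(c,(562.5,113,25)).astype(int)
cv2.imwrite("pics/w5.png",cv2.resize(c["color"][p[1]-45:p[1]+45,p[0]-60:p[0]+60,::-1],None,fx=6,fy=6,interpolation=cv2.INTER_NEAREST));print(p)
E
```

```text
[563.79975967 112.32984089 134.14302892] [256.83860793 186.12082374]
[256 189]
```

View pics/w5.png

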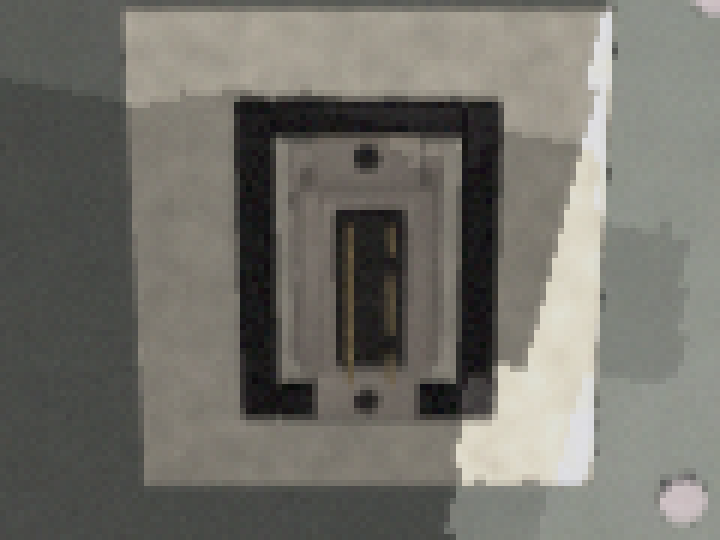

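The relay sits squarely inside the nest walls: flange at (275..460, 135..385) in the crop, both ears above the walls. Next is the shelf: close the fingers, rise, and move over it.

Request:
carry_out --targets '[{"offset":[0,0,-0.04],"angular":[0,0,0],"claw":-1},{"offset":[0,0,-0.085],"angular":[0,0,0],"claw":-1},{"offset":[0,0,-0.13],"angular":[0,0,0],"claw":-1},{"offset":[0,0,-0.165],"angular":[0,0,0],"claw":-1},{"offset":[0,0,-0.19],"angular":[0,0,0],"claw":-1}]'

```text
time_s: 8.9
position: [565.5, 112.5, 328.1]
eef_rot: [0.995, 0.103, 0.003, 0.0]
ft_force: [0.9, -0.7, -0.6]
finger_gap: -0.002
grip_force: 0.0
```

Request:
carry_out --targets '[{"offset":[0,-0.03,0],"angular":[0,0,0],"claw":-1},{"offset":[0,-0.07,0],"angular":[0,0,0],"claw":-1},{"offset":[0,-0.115,0],"angular":[0,0,0],"claw":-1},{"offset":[-0.001,-0.15,0],"angular":[0,0,0],"claw":-1},{"offset":[-0.001,-0.166,0],"angular":[0,0,0],"claw":-1}]'

```text
time_s: 9.4
position: [528.9, 277.5, 324.3]
eef_rot: [0.995, 0.104, 0.0, -0.001]
ft_force: [-0.3, -1.5, -0.1]
finger_gap: 0.002
grip_force: 0.0
```

```bash
python3 - <<'E'
from h import *
s=manip.sense();c=wristT(manip.camera("wrist"),s);np.save("pics/w6.npy",c,allow_pickle=True)
M=R.from_quat(s["eef_rot"]).as_matrix();print(s["time_s"],s["position"],np.degrees(np.arctan2(M[1,0],M[0,0])),s["joints"].round(2),s["ft_force"],s["finger_gap"])
print(rel(s,(528.2,274.4,290)).round(4))
# orange tab in wrist view
hsv=cv2.cvtColor(c["color"],cv2.COLOR_RGB2HSV);m=cv2.inRange(hsv,(5,170,120),(20,255,255))
n,l,st,ce=cv2.connectedComponentsWithStats(m)
for i in range(1,n):
    if st[i,4]>15: print(st[i],ce[i].round(1),hsv[l==i].mean(0).round())
for z in(240,274,): print(z,"exp tab tip",proj(c,(528.2+.207*29,274.4-.978*29,z)), "shelf c",proj(c,(528.2,274.4,z)))
for n_ in("top","scene"):
    c=manip.camera(n_);hsv=cv2.cvtColor(c["color"],cv2.COLOR_RGB2HSV);b=cv2.inRange(hsv,(0,0,0),(179,255,255))
    print(n_,proj(c,(528.2+.207*29,274.4-.978*29,255)))
E
```

```text
9.4 [528.88329537 277.48586632 324.32916334] 11.920555527606247 [0.35 0.11 1.48 0.   1.55 1.71] [-0.33548401 -1.47072115 -0.06114434] 0.0021746085099695603
[-0.0013  0.0029  0.0343]
[ 312    0   47   50 1109] [334.1  20.9] [ 12. 173. 144.]
[355   0   9   5  16] [358.9   1.8] [ 12. 173. 151.]
[352   0  38  68 841] [369.7  30.7] [ 12. 173. 145.]
[424   0  10   3  16] [428.9   0.8] [ 12. 173. 144.]
[439   0  49  17 391] [463.4   5.7] [ 12. 174. 144.]
[ 405    0  107  212 2640] [459.2 100. ] [ 12. 174. 143.]
[407  15   9   8  23] [410.7  18.4] [ 12. 172. 147.]
[396  17  10  14  36] [399.9  23.2] [ 12. 172. 152.]
[379  18  47  95 874] [402.3  59.7] [ 12. 173. 145.]
[ 364   22  107  194 4119] [421.5 108.8] [ 12. 174. 144.]
[401  29  11   9  38] [405.7  33.1] [ 12. 173. 149.]
[462  35  50 108 377] [488.8  89.3] [ 12. 173. 145.]
[489  63  23  50 210] [501.9  90.2] [ 12. 173. 144.]
[161  86  12   2  18] [167.1  86.4] [ 13. 179. 170.]
[159  90  30  12  47] [171.2  98.6] [ 13. 183. 168.]
[377  99  10  14  37] [381.7 107. ] [ 12. 174. 144.]
[441 102  71 103 959] [476.2 153.3] [ 12. 173. 146.]
[4
[... 159 characters left out ...]
84 152   7   9  25] [487.1 156.6] [ 12. 172. 147.]
[451 160   8   9  20] [454.4 164.6] [ 12. 173. 146.]
[473 162  15  28  86] [479.4 176. ] [ 12. 173. 149.]
[359 183  13   9  49] [364.1 187.2] [ 12. 172. 150.]
[463 191  12  12  37] [468.5 196.7] [ 12. 173. 149.]
[436 199   8   8  21] [439.2 202.6] [ 12. 173. 150.]
[443 198  27  18 177] [453.1 208.3] [ 12. 173. 148.]
[304 201  12  19 161] [309.2 209.5] [ 14. 235. 162.]
[506 246   6  11  30] [509.4 252.1] [ 12. 173. 148.]
240 exp tab tip [295.73515534 198.95308968] shelf c [261.48392653 198.95708457]
274 exp tab tip [301.74654239 215.07058146] shelf c [262.26263057 215.07520605]
top [171.48772862 224.26056821]
scene [286.03946116 117.88992839]
```

Request:
carry_out --targets '[{"offset":[0,0.002,0.01],"angular":[0,0,0],"claw":-1},{"offset":[0,0.002,0.022],"angular":[0,0,0],"claw":-1},{"offset":[0,0.002,0.034],"angular":[0,0,0],"claw":-1},{"offset":[0,0.002,0.042],"angular":[0,0,0],"claw":-1},{"offset":[0,0.002,0.044],"angular":[0,0,0],"claw":-1}]'

```text
time_s: 10.05
position: [529.7, 272.0, 277.2]
eef_rot: [0.995, 0.102, -0.002, 0.0]
ft_force: [-0.4, -0.1, 1.0]
finger_gap: -0.001
grip_force: 0.0
```

Request:
carry_out --targets '[{"offset":[0,0,0.001],"angular":[0,0,0],"claw":-1},{"offset":[0,0,0.002],"angular":[0,0,0],"claw":-1},{"offset":[0,0,0.003],"angular":[0,0,0],"claw":-1},{"offset":[0,0,0.004],"angular":[0,0,0],"claw":-1},{"offset":[0,0,0.005],"angular":[0,0,0],"claw":-1}]'

```text
time_s: 10.55
position: [530.4, 272.9, 274.6]
eef_rot: [0.995, 0.103, 0.0, -0.0]
ft_force: [0.1, 0.0, -0.4]
finger_gap: -0.002
grip_force: 0.0
```

Request:
carry_out --targets '[{"offset":[0,0,0.001],"angular":[0,0,0],"claw":-1},{"offset":[0,0,0.002],"angular":[0,0,0],"claw":-1},{"offset":[0,0,0.003],"angular":[0,0,0],"claw":-1},{"offset":[0,0,0.004],"angular":[0,0,0],"claw":-1},{"offset":[0,0,0.004],"angular":[0,0,0],"claw":-1}]'

```text
time_s: 11.05
position: [530.3, 272.8, 270.2]
eef_rot: [0.995, 0.103, -0.0, 0.0]
ft_force: [0.1, 0.7, -0.2]
finger_gap: -0.001
grip_force: 0.0
```

Request:
carry_out --targets '[{"offset":[0,0,0.001],"angular":[0,0,0],"claw":-1},{"offset":[0,0,0.002],"angular":[0,0,0],"claw":-1},{"offset":[0,0,0.003],"angular":[0,0,0],"claw":-1},{"offset":[0,0,0.004],"angular":[0,0,0],"claw":-1},{"offset":[0,0,0.004],"angular":[0,0,0],"claw":-1}]'

```text
time_s: 11.55
position: [530.4, 272.8, 266.7]
eef_rot: [0.995, 0.103, 0.0, -0.0]
ft_force: [-0.9, 0.0, 2.7]
finger_gap: 0.001
grip_force: 1.4
```

Request:
carry_out --targets '[{"offset":[0,0,0.001],"angular":[0,0,0],"claw":-1},{"offset":[0,0,0.002],"angular":[0,0,0],"claw":-1},{"offset":[0,0,0.003],"angular":[0,0,0],"claw":-1},{"offset":[0,0,0.004],"angular":[0,0,0],"claw":-1},{"offset":[0,0,0.004],"angular":[0,0,0],"claw":-1}]'

```text
time_s: 12.05
position: [530.5, 272.9, 263.0]
eef_rot: [0.995, 0.103, 0.0, -0.0]
ft_force: [-1.8, -0.6, 6.5]
finger_gap: 0.003
grip_force: 3.3
```

Contact is at z ≈ 267.4 (2.7 N at 266.7, 6.5 N at 263.0, which fits 1 N/mm). That puts the hinge at about 161 mm and the tab tip at about 279 mm. I'll rise to about 271 and push forward (tool +y).

Request:
carry_out --targets '[{"offset":[0,0,-0.004],"angular":[0,0,0],"claw":-1},{"offset":[0,0,-0.008],"angular":[0,0,0],"claw":-1},{"offset":[0,0.002,-0.008],"angular":[0,0,0],"claw":-1},{"offset":[0,0.005,-0.008],"angular":[0,0,0],"claw":-1},{"offset":[0,0.008,-0.008],"angular":[0,0,0],"claw":-1}]'

```text
time_s: 12.55
position: [531.8, 264.5, 269.7]
eef_rot: [0.995, 0.102, -0.0, 0.0]
ft_force: [0.6, -0.1, 0.2]
finger_gap: -0.003
grip_force: 0.0
```

Request:
carry_out --targets '[{"offset":[0,0.002,0],"angular":[0,0,0],"claw":-1},{"offset":[0,0.004,0],"angular":[0,0,0],"claw":-1},{"offset":[0,0.006,0],"angular":[0,0,0],"claw":-1},{"offset":[0,0.008,0],"angular":[0,0,0],"claw":-1},{"offset":[0,0.01,0],"angular":[0,0,0],"claw":-1}]'

```text
time_s: 13.05
position: [534.0, 255.6, 270.5]
eef_rot: [0.995, 0.103, 0.0, -0.001]
ft_force: [-0.5, 4.6, 1.8]
finger_gap: 0.003
grip_force: 2.0
```

Request:
carry_out --targets '[{"offset":[0,0.002,0],"angular":[0,0,0],"claw":-1},{"offset":[0,0.004,0],"angular":[0,0,0],"claw":-1},{"offset":[0,0.006,0],"angular":[0,0,0],"claw":-1},{"offset":[0,0.008,0],"angular":[0,0,0],"claw":-1},{"offset":[0,0.01,0],"angular":[0,0,0],"claw":-1}]'

```text
time_s: 13.55
position: [536.5, 246.6, 272.7]
eef_rot: [0.995, 0.103, 0.002, -0.001]
ft_force: [-2.3, 5.4, 9.1]
finger_gap: 0.0
grip_force: 4.1
```

The upward force is growing as the tab tip rises under the finger's taper. I'll rise with the tab.

Request:
carry_out --targets '[{"offset":[0,0,-0.002],"angular":[0,0,0],"claw":-1},{"offset":[0,0,-0.004],"angular":[0,0,0],"claw":-1},{"offset":[0,0,-0.005],"angular":[0,0,0],"claw":-1},{"offset":[0,0.001,-0.005],"angular":[0,0,0],"claw":-1},{"offset":[0,0.002,-0.005],"angular":[0,0,0],"claw":-1}]'

```text
time_s: 14.05
position: [536.4, 243.6, 275.6]
eef_rot: [0.995, 0.103, -0.0, -0.0]
ft_force: [-2.5, 4.1, 3.9]
finger_gap: 0.003
grip_force: 3.5
```

Request:
carry_out --targets '[{"offset":[0,0.002,-0.001],"angular":[0,0,0],"claw":-1},{"offset":[0,0.004,-0.002],"angular":[0,0,0],"claw":-1},{"offset":[0,0.006,-0.003],"angular":[0,0,0],"claw":-1},{"offset":[0,0.008,-0.0035],"angular":[0,0,0],"claw":-1},{"offset":[0,0.01,-0.004],"angular":[0,0,0],"claw":-1}]'

```text
time_s: 14.55
position: [538.4, 233.2, 279.0]
eef_rot: [0.995, 0.102, -0.0, 0.0]
ft_force: [-1.1, 2.6, -2.0]
finger_gap: -0.001
grip_force: 1.2
```

Request:
carry_out --targets '[{"offset":[0,0.002,0],"angular":[0,0,0],"claw":-1},{"offset":[0,0.004,-0.001],"angular":[0,0,0],"claw":-1},{"offset":[0,0.006,-0.001],"angular":[0,0,0],"claw":-1},{"offset":[0,0.008,-0.0015],"angular":[0,0,0],"claw":-1},{"offset":[0,0.01,-0.002],"angular":[0,0,0],"claw":-1}]'

```text
time_s: 15.05
position: [540.5, 223.6, 281.3]
eef_rot: [0.995, 0.102, -0.0, 0.0]
ft_force: [-0.5, 1.8, -1.9]
finger_gap: -0.003
grip_force: 1.1
```

Request:
carry_out --targets '[{"offset":[0,0.003,0],"angular":[0,0,0],"claw":-1},{"offset":[0,0.006,0],"angular":[0,0,0],"claw":-1},{"offset":[0,0.009,0],"angular":[0,0,0],"claw":-1},{"offset":[0,0.012,0],"angular":[0,0,0],"claw":-1},{"offset":[0,0.015,0.0005],"angular":[0,0,0],"claw":-1}]'

```text
time_s: 15.55
position: [544.0, 208.8, 281.3]
eef_rot: [0.995, 0.102, 0.001, 0.0]
ft_force: [-0.4, 2.1, 1.4]
finger_gap: 0.0
grip_force: 1.0
```

Request:
carry_out --targets '[{"offset":[0,0.003,0.0005],"angular":[0,0,0],"claw":-1},{"offset":[0,0.006,0.001],"angular":[0,0,0],"claw":-1},{"offset":[0,0.009,0.0015],"angular":[0,0,0],"claw":-1},{"offset":[0,0.012,0.002],"angular":[0,0,0],"claw":-1},{"offset":[0,0.015,0.003],"angular":[0,0,0],"claw":-1}]'

```text
time_s: 16.05
position: [547.2, 194.0, 279.3]
eef_rot: [0.995, 0.102, 0.001, 0.0]
ft_force: [-2.2, 0.7, 9.7]
finger_gap: 0.004
grip_force: 5.4
```

Request:
carry_out --targets '[{"offset":[0,0.003,0.001],"angular":[0,0,0],"claw":-1},{"offset":[0,0.006,0.002],"angular":[0,0,0],"claw":-1},{"offset":[0,0.009,0.003],"angular":[0,0,0],"claw":-1},{"offset":[0,0.012,0.004],"angular":[0,0,0],"claw":-1},{"offset":[0,0.015,0.005],"angular":[0,0,0],"claw":-1}]'

```text
time_s: 16.55
position: [550.9, 178.4, 275.9]
eef_rot: [0.995, 0.102, 0.002, 0.001]
ft_force: [-2.6, -3.9, 12.1]
finger_gap: 0.001
grip_force: 6.8
```

```bash
python3 - <<'E'
from h import *
s=manip.sense();print(s["position"],s["ft_force"])
C={}
for n_ in("wrist","top","scene"):
    c=manip.camera(n_)
    if n_=="wrist": c=wristT(c,s)
    C[n_]=c
    hsv=cv2.cvtColor(c["color"],cv2.COLOR_RGB2HSV);m=cv2.inRange(hsv,(6,212,70),(22,255,255))
    n,l,st,ce=cv2.connectedComponentsWithStats(m)
    tip=np.array([562.4,113])+np.array([-.207,.978])*(66.3-14); pr=proj(c,(*tip,278));print(n_,"expect",pr)
    for i in range(1,n):
        if st[i,4]>5 and np.linalg.norm(ce[i]-pr)<70: print("  ",st[i],ce[i].round(1),hsv[l==i].mean(0).round())
np.save("pics/w7.npy",C,allow_pickle=True)
E
```

```text
[550.93624468 178.3748546  275.88317721] [-2.61305661 -3.92399171 12.14618445]
wrist expect [283.93677591 254.01660892]
   [261 221  20  27 256] [270.6 234. ] [ 13. 226. 104.]
top expect [206.24368089 216.84581364]
scene expect [262.11514393 121.02394412]
   [263 120   3   7  11] [264.3 122.8] [ 13. 224.  89.]
```

```bash
python3 - <<'E'
from h import *
C=np.load("pics/w7.npy",allow_pickle=True).item();c=C["wrist"];s=manip.sense()
f=lambda u,v,z:(rel(s,plane(c,(u,v),z))*1000).round(1)
for z in(285,280,275,268,260):print(z,[f(u,v,z)[:2].tolist() for u,v in((261,234),(281,234),(270,221),(270,248))])
print("TCP px",proj(c,s["position"]))
hsv=cv2.cvtColor(c["color"],cv2.COLOR_RGB2HSV)
for r in range(216,262,3): print(r,[f"{h}/{q}/{v}" for h,q,v in hsv[r,256:300:3]])
print(tri(c,(270.6,234),C["scene"],(264.3,122.8)))
E
```

```text
285 [[13.9, 0.6], [13.9, 11.1], [21.3, 5.2], [5.6, 5.5]]
280 [[11.3, 0.7], [11.3, 11.5], [19.0, 5.5], [2.7, 5.7]]
275 [[8.7, 0.8], [8.7, 12.0], [16.7, 5.7], [-0.2, 6.0]]
268 [[5.1, 1.0], [5.1, 12.7], [13.4, 6.1], [-4.2, 6.4]]
260 [[1.0, 1.1], [0.9, 13.5], [9.7, 6.5], [-8.8, 6.8]]
TCP px [259.48430141 248.45897072]
216 ['4/36/49', '60/14/18', '167/85/21', '49/76/27', '90/12/22', '26/11/159', '38/11/182', '33/13/183', '38/11/182', '34/11/182', '37/13/182', '30/11/181', '33/14/181', '37/13/183', '36/14/184']
219 ['19/43/65', '150/20/26', '100/31/25', '45/22/23', '102/61/21', '19/28/74', '30/13/180', '40/12/184', '38/11/182', '34/11/181', '30/11/181', '30/13/180', '37/13/182', '26/11/181', '30/10/180']
222 ['15/47/98', '30/19/27', '12/200/83', '13/213/96', '12/222/92', '40/10/73', '34/11/183', '30/14/184', '34/11/181', '36/14/180', '33/13/180', '27/14/183', '33/14/182', '34/11/181', '33/14/182']
225 ['11/48/101', '75/22/23', '12/221/104', '11/204/101', '13/228/95', '10/116/103', '39/10/181', '30/11/181', '36/14/184', '36/14/185', '30/11/182', '34/11/183', '33/13/183', '33/13/183', '30/13
[... 1747 characters left out ...]
/182', '33/15/183', '30/19/204', '32/19/206']
255 ['120/51/20', '81/66/27', '15/14/73', '0/11/72', '0/14/71', '156/43/30', '13/60/30', '23/35/29', '56/71/25', '38/14/72', '33/15/182', '33/14/180', '30/14/181', '25/15/183', '25/16/192']
258 ['146/94/19', '80/26/30', '150/4/69', '0/18/69', '21/24/73', '143/44/23', '98/51/20', '60/58/22', '103/51/35', '15/24/63', '30/13/181', '30/14/180', '27/13/181', '35/15/182', '30/13/182']
261 ['30/11/24', '113/38/27', '0/11/72', '12/18/72', '10/11/69', '0/12/42', '140/79/29', '0/7/37', '113/31/33', '150/15/34', '35/15/184', '27/16/180', '30/13/180', '30/13/182', '33/16/180']
(array([556.75426833, 171.05614412, 271.72339722]), np.float64(5.931538177224199))
```

The wrist image (numerically) shows the tab leaning about 0.33 rad forward, right at the snap point, with its tip caught under the finger's step. I'll ease up slightly while going forward.

Request:
carry_out --targets '[{"offset":[0,0.002,-0.001],"angular":[0,0,0],"claw":-1},{"offset":[0,0.004,-0.002],"angular":[0,0,0],"claw":-1},{"offset":[0,0.006,-0.002],"angular":[0,0,0],"claw":-1},{"offset":[0,0.008,-0.002],"angular":[0,0,0],"claw":-1},{"offset":[0,0.01,-0.002],"angular":[0,0,0],"claw":-1}]'

```text
time_s: 17.2
position: [551.3, 169.7, 274.0]
eef_rot: [0.995, 0.103, -0.001, 0.0]
ft_force: [0.4, 0.4, -0.0]
finger_gap: 0.001
grip_force: 0.0
```

```bash
cat > chk.py <<'E'
from h import *
s=manip.sense();print(s["time_s"],s["position"],s["ft_force"]);ex=np.array([-.207,.978])
for n_ in("wrist","top","scene"):
    c=manip.camera(n_)
    if n_=="wrist": c=wristT(c,s)
    hsv=cv2.cvtColor(c["color"],cv2.COLOR_RGB2HSV);m=cv2.inRange(hsv,(6,205,70),(22,255,255))
    n,l,st,ce=cv2.connectedComponentsWithStats(m)
    hin=np.array([562.4,113])+90*ex
    print(n_,"front tip",proj(c,(*(hin-118*ex),161)).round(),"parked",proj(c,(*(hin+42*ex),275)).round())
    for i in range(1,n):
        if st[i,4]>5: print("  ",st[i],ce[i].round(1))
E
python3 chk.py
```

```text
17.2 [551.31914133 169.74542042 273.99884184] [ 0.43404149  0.35537506 -0.04700697]
wrist front tip [349. 187.] parked [128. 251.]
   [  51    0   55   66 2529] [78.9 28.3]
   [266 218  23  53 572] [278.1 237.3]
top front tip [241. 213.] parked [172. 224.]
   [472  67   4  33  50] [473.7  79.6]
   [471  75   1  27  27] [471.  88.]
   [462 162   5   5   9] [464.6 164.1]
   [119 168  23  24 427] [130.4 180.1]
   [470 169   4   3   6] [471.8 170.3]
scene front tip [239. 166.] parked [285. 112.]
   [339 178  16   4  47] [346.4 179.6]
   [ 13 276   3   2   6] [ 14.  276.5]
   [ 20 278   5   3   7] [ 21.7 279.4]
```

Request:
carry_out --targets '[{"offset":[0,0,0],"angular":[0,0,0],"claw":-1},{"offset":[0,0,0],"angular":[0,0,0],"claw":-1},{"offset":[0,0,0],"angular":[0,0,0],"claw":-1}]'

```text
time_s: 17.65
position: [551.7, 170.1, 274.9]
eef_rot: [0.995, 0.103, -0.0, -0.0]
ft_force: [-0.6, -0.0, 0.6]
finger_gap: -0.002
grip_force: 0.0
```

```bash
python3 chk.py
```

```text
17.65 [551.71983452 170.06579716 274.87357945] [-0.5639576  -0.01378405  0.56086828]
wrist front tip [349. 188.] parked [129. 251.]
   [  53    0   54   67 2504] [80.1 29. ]
   [333 176  26  27 583] [346.2 188.8]
top front tip [241. 213.] parked [172. 224.]
   [471  67   5  25  46] [473.8  76.5]
   [471  75   4  27  37] [471.5  90.3]
   [462 162   5   5  10] [464.7 163.9]
   [119 168  23  25 428] [130.4 180.1]
   [470 169   4   3   6] [471.7 170.3]
   [236 210   7   7  30] [239.2 212.9]
scene front tip [239. 166.] parked [285. 112.]
   [237 163   9   6  30] [240.7 165.8]
   [339 177  16   5  49] [346.4 179.5]
   [ 13 276   4   3   7] [ 14.3 276.7]
```

The tab now matches the front-stop position in all three cameras. I'll back off, settle and hand in.

Request:
carry_out --targets '[{"offset":[0,0,-0.02],"angular":[0,0,0],"claw":-1},{"offset":[0,0,-0.04],"angular":[0,0,0],"claw":-1},{"offset":[0,0,-0.06],"angular":[0,0,0],"claw":-1},{"offset":[0,0,-0.06],"angular":[0,0,0],"claw":-1},{"offset":[0,0,-0.06],"angular":[0,0,0],"claw":-1}]'

```text
time_s: 18.3
position: [551.9, 170.0, 334.8]
eef_rot: [0.995, 0.103, 0.0, -0.0]
ft_force: [-0.7, -0.1, 0.3]
finger_gap: -0.005
grip_force: 0.0
```

```bash
python3 chk.py | grep -A3 -E "wrist|top"; python3 -c "
from plant import manip
print(manip.finish_job())"
```

```text
wrist front tip [333. 172.] parked [162. 211.]
   [  83   10   48   55 1801] [108.   36.9]
   [100  62   4   4   6] [101.3  64. ]
   [320 162  21  22 398] [330.4 172.4]
top front tip [241. 213.] parked [172. 224.]
   [471  67   5  35  81] [472.8  82. ]
   [465 162   2   4   6] [465.3 163.5]
   [119 168  24  24 371] [129.3 179.4]
the job is handed in; nothing more can be done
None
```

The job is handed in at 18.3 s: the relay was seated in the nest and released, then the magnifier snapped over to its front stop above it; the highest reading on the stand was about 13 N, and the relay was last seen just after release, before the snap-over.

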